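# Hang the house-shaped napkin ring on the finishing rack

## Task

Take the wooden dowel by its square handle from its low stand, pass it through the hole of the house-shaped napkin ring, and lift the ring on the dowel. Lay the dowel across both forks of the taller rack, with the ring hanging between them, ready for varnishing, and let go. Do not touch the house-shaped ring with the gripper, and leave the plain square napkin ring where it stands.

Things in the scene. Friction and masses are not known exactly. Their poses are not given: they have to be found in the camera images.
- dowel: Wooden rod, 14 mm thick, with a square handle (20 x 20 mm, 44 mm long) at one end. Origin: handle's centre, on the rod's axis; x along the rod to its free tip at 215 mm. It starts level, axis 55 mm up, in two upward-open Y forks of a low fixed stand on the right (forks 65 mm wide, 73 mm high, about 56 and 176 mm along x). The handle sticks out towards the robot, flat sides upright: lift it straight up.
- house_ring: Plywood napkin ring shaped like a house: block 66 mm wide and high, 45 mm long, pitched roof 85 mm wide, chimney top 97 mm up; loose, about 90 g. A 38 mm bore runs right through along x. Origin: bore's centre, 33 mm above the table. Bore roughly left-right (world y, within 20 degrees); clear table on its right (-y) side. Lifted, its bore's centre hangs 12 mm below the rod's axis.
- square_ring: Bystander, leave it: plain square napkin ring of the same plywood and bore, without a roof, 66 mm wide and high, 45 mm long. Origin: bore's centre, 33 mm above the table; x along the bore. It stands 140 mm or more nearer or farther than the house-shaped one; either may be the nearer.
- rack: Fixed rack on the left: base board 170 x 80 mm with two Y forks (12 mm thick) 60 mm either side of its middle along x. Origin: centre of the underside, on the table. Each fork is an upward-open V, 56 mm wide at the mouth, tips 113 mm up. The rod seated in both lies along x at y = 0, axis 95 mm up; with its handle's centre 116 mm from the origin, at either end, the handle is clear of the forks.
There are look-alikes about, which are no part of the job. What is shaped like the dowel but yellow is not meant. What is shaped like the house_ring but turquoise is not meant.

How it is judged:
On the way, in this order (a step that is already met when the one before it is completed fails the run):
1. the dowel is through the bore of the house-shaped ring while the ring still stands on the table (x of house_ring in the frame of dowel between 0.04 and 0.195 m and y of house_ring in the frame of dowel between -0.018 and 0.018 m and z of house_ring in the frame of dowel between -0.018 and 0.018 m and angle between the x axis of house_ring and the x axis of dowel, either way round below 0.5 rad and height (world z) of house_ring below 0.045 m), for 0.1 s.
2. the house-shaped ring is lifted on the dowel, at least 50 mm off the table (x of house_ring in the frame of dowel between 0.04 and 0.195 m and y of house_ring in the frame of dowel between -0.018 and 0.018 m and z of house_ring in the frame of dowel between -0.018 and 0.018 m and angle between the x axis of house_ring and the x axis of dowel, either way round below 0.5 rad and height (world z) of house_ring above 0.083 m), for 0.2 s.
At the end, for the whole second after the job is handed in: Dowel at rest in both forks: handle 89-143 mm from the rack's middle along x, within 15 mm of its line, 83-107 mm up, aligned within 0.15 rad. House ring still and hanging on it between the forks: bore within 45 mm of the middle, 70-95 mm up, within 18 mm and 0.5 rad of the dowel's axis ((x of dowel in the frame of rack between -0.143 and -0.089 m or x of dowel in the frame of rack between 0.089 and 0.143 m) and y of dowel in the frame of rack between -0.015 and 0.015 m and z of dowel in the frame of rack between 0.083 and 0.107 m and angle between the x axis of dowel and the x axis of rack, either way round below 0.15 rad and x of house_ring in the frame of dowel between 0.04 and 0.195 m and y of house_ring in the frame of dowel between -0.018 and 0.018 m and z of house_ring in the frame of dowel between -0.018 and 0.018 m and angle between the x axis of house_ring and the x axis of dowel, either way round below 0.5 rad and x of house_ring in the frame of rack between -0.045 and 0.045 m and z of house_ring in the frame of rack between 0.07 and 0.095 m and linear speed of each of house_ring, dowel below 0.05 m/s); the robot touches nothing.
It fails at once if the gripper's fingers press on the house-shaped ring (over 2 N) (contact force between the fingers and house_ring above 2 N).
It fails at once if the square ring is moved by more than 30 mm (distance of square_ring from where it was at the start of the episode above 0.03 m).
It also fails if it takes over 51 s, if anything falls off the work surface, if the arm or the gripper's body presses on something with over 40 N, if the wrist force passes 120 N, or if a joint passes its speed limit or range.

## Robot

A 6-joint arm with a two-finger parallel gripper is mounted at the origin on the work surface. World frame = base frame: x ahead of the robot, y to its left, z up, the work surface at z = 0. Lengths are in m, angles in rad, forces in N, time in s.
With the tool pointing down it reaches from about 0.275 to 1 m from the base axis. Payload 8.4 kg.
Tool frame: the origin (TCP) lies between the finger pads; the fingertips stand 25 mm ahead of it and the grasp point (between the pads) lies 6 mm ahead of it (ctrl.finger_overhang is the distance from the TCP to the fingertips, in m); z points along the fingers, y is the line along which they close (so a half turn about z gives the same grasp; the last joint's range is limited). The gripper opens to 85 mm and grips with 20 to 120 N. Pads are 22 mm wide; open, the fingers measure 114 mm over their backs; the gripper's body (76 mm by 85 mm) begins 54 mm behind the grasp point. The pads swing forward as they close: fully open they stand 13 mm farther back than shut.
Start: joints at [-0.002, 0.353, 1.633, -0, 1.155, -0.002], TCP at [0.625, -0, 0.256] pointing down, gripper open.
Joint ranges: [-2.63, 2.63], [-0.92, 2.1], [0.06, 2.66], [-1.3, 4.44], [0, 2.69], [-3.02, 3.02]. Speed limits (rad/s): [2.22, 2.22, 2.79, 3.14, 3.14, 3.14].

## Interface

Orientations are given as a 3x3 rotation matrix whose columns are the frame's x, y, z axes.
In Python, from rig import ctrl, get_image, calibration, spotter gives the robot as it stands. The module is installed in compiled form; this text tells all that it offers.
- The arm moves only by the shell command python3 -m jog 'ROWS' [FORCE]. ROWS is a JSON object of lists of equal length, an entry for each row: "travel": the shift along the tool's x, y, z in cm, a list of three; "twist": the turn, a rotation vector about the tool's x, y, z in degrees, a list of three; "claw": the finger opening in cm, from 0 to 8.54. A call has exactly 8 rows; each row shifts and turns the commanded pose from where the row before left it, along the tool's axes as they then stand; what a row does not reach is not made up. A row lasts 1/12 s, in which the tool goes at most 41.7 mm and 7.16 degrees, less where a joint would pass 70% of its speed; a pose out of reach is approached as far as the arm can. A call with a gripper value outside its range is refused whole. The fingers move at their own pace and stop on an object; FORCE is the grip in N (left out, the last holds). Time passes only in rows, so rows that do not move let the fingers close, or fill a call up. It gives the time, the measured TCP pose, the force, the opening and the grip force at its end, in the units of the state.
- ctrl.state(): the state, without advancing time (a new reading comes with each control period).
- get_image(name): name is "scene" or "side" or "wrist"; returns (picture, depth): 420x560x3 uint8, red, green, blue; 420x560 float32, m along the optical axis (not along the pixel's ray), 0 where there is no reading.
- calibration(name): a dict with "fx", "fy", "cx", "cy" (pixels), "extrinsics" (4x4, takes a point from world to camera coordinates); the wrist camera has in their place "mount" (4x4, takes a point from camera to tool coordinates, whose origin is the TCP and whose axes are the flange's). Camera axes: x right, y up, looking along -z (the intrinsics and any distortion apply to the point x, -y, -z); pixel columns grow to the right and rows downward; lengths in m; the calibration is good to about 2 mm. A picture is of the moment at which its call begins: read the wrist's pose just before it. calibration takes no time and is no camera call.
- ctrl.sign_off(): hands the job in; it is judged then, once.
Trained networks look in the newest picture that a camera, given by its name, has taken for a name from the list of things; names that differ only in an ending like _2 or _b are one class to them, and where a whole thing is asked for, a point or a joint stands for the part that bears it (a point fixed in the world has none). Each returns a list of dicts, best first, with "score" (0 to 1); they miss things now and then, are a little off and sometimes report something else, mostly with a low value. They report only what shows in the picture. A call takes as long as a camera call. They do not tell look-alikes from the thing itself.
- spotter.recognise(camera, query): "position" ([column, row] in pixels, amid what is visible of it).
The state is a dict: "t": time; "q": joint angles; "qd": joint speeds; "joint_efforts": joint torques, N m; "tool_pos": TCP position; "tool_rot": TCP orientation; "contact_force": force on the tool from outside, world axes, zero at the start; "ft_torque": the same for the moment, N m; "width": finger opening in m; "finger_force": force on a finger pad.
Only numpy, scipy, OpenCV 4.12 (cv2) and the standard library are available. Lean on these libraries where they do the work, as an engineer would, in place of code of your own. Each camera call takes 0.05 s, during which the arm holds its last target. There are 200 camera calls.

## Working session

There is one attempt and no reset: what is moved stays moved. The work goes in short steps, Python scripts to look and compute and a shell command to move; the robot and the scene stay as the last step left them, time stands still between calls to the robot, and variables do not carry over. Pictures are saved under pics/ and viewed, at most 10 in all, crops included, and the job is handed in when it is done.

```bash
mkdir -p pics; cat > h.py <<'E'
import numpy as np, cv2
from rig import ctrl, get_image, calibration, spotter
def pts(name, d, st=None):
    c=calibration(name); v,u=np.mgrid[0:d.shape[0],0:d.shape[1]]
    P=np.stack([(u-c['cx'])/c['fx']*d, -(v-c['cy'])/c['fy']*d, -d, np.ones_like(d)],-1)
    if 'mount' in c:
        T=np.eye(4);T[:3,:3]=st['tool_rot'];T[:3,3]=st['tool_pos'];M=T@np.array(c['mount'])
    else: M=np.linalg.inv(np.array(c['extrinsics']))
    W=(P@M.T)[...,:3]; W[d<=0]=np.nan
    return W
E
python3 - <<'E'
from h import *
s=ctrl.state();print(s['t'],s['tool_pos'],s['width'],np.round(s['tool_rot'],2).tolist())
for n in ['scene','side']:
    im,d=get_image(n);cv2.imwrite(f'pics/{n}0.png',im[...,::-1]);W=pts(n,d);np.savez(f'{n}0.npz',im=im,W=W)
    print(n,{k:v for k,v in calibration(n).items() if k!='extrinsics'})
    for q in ['dowel','house_ring','square_ring','rack']:
        for r in spotter.recognise(n,q):
            u,v=map(int,np.round(r['position'])); print(q,round(r['score'],2),u,v,np.round(W[v,u],3))
E
```

```text
0.0 [ 6.24560484e-01 -3.10450653e-07  2.55553567e-01] 0.08545435209337554 [[0.0, 1.0, -0.0], [1.0, -0.0, 0.0], [0.0, -0.0, -1.0]]
scene {'fx': 415.4167735280228, 'fy': 415.4167735280228, 'cx': 280.5240617644929, 'cy': 208.81171964138224}
dowel 0.93 182 217 [ 0.471 -0.411  0.002]
dowel 0.75 168 186 [ 0.344 -0.501  0.016]
house_ring 0.88 368 253 [0.604 0.167 0.075]
house_ring 0.7 338 221 [0.492 0.081 0.075]
square_ring 0.89 329 274 [0.687 0.068 0.07 ]
rack 0.6 427 255 [0.531 0.342 0.015]
side {'fx': 544.3142353373456, 'fy': 544.3142353373456, 'cx': 267.15554801751324, 'cy': 207.5118523143553}
dowel 0.75 307 375 [ 0.314 -0.509  0.014]
dowel 0.74 363 275 [ 0.532 -0.377  0.053]
house_ring 0.93 266 142 [0.554 0.133 0.068]
house_ring 0.8 246 166 [0.456 0.059 0.075]
square_ring 0.72 312 156 [0.67  0.074 0.016]
rack 0.78 232 118 [0.549 0.361 0.01 ]
```

View pics/scene0.png

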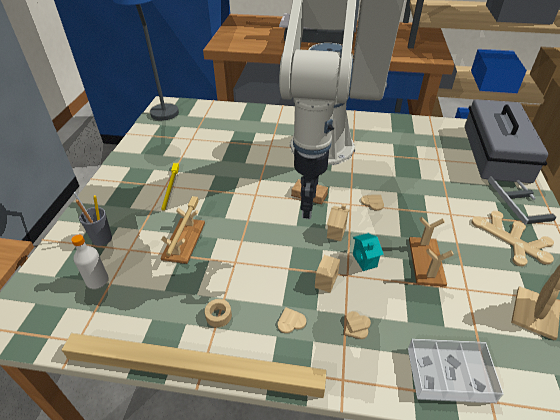

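View pics/side0.png

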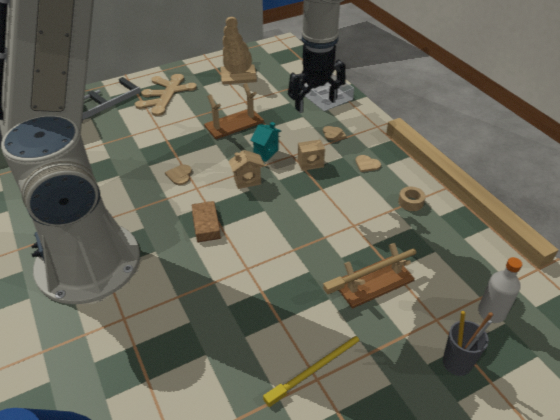

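The scene view shows robot at top. Things that could be mistaken:
- **Dowels:** the wooden one sits in its low stand at scene (182,217), and a yellow look-alike lies on the table at (170,186). I choose the wooden one.
- **House rings:** the wooden one is at (338,221) and the turquoise look-alike is at (368,253). I choose the wooden one.
- **Others:** the square ring is at (327,274) and the rack is at (428,260).

```bash
python3 - <<'E'
from h import *
a=np.load('scene0.npz');b=np.load('side0.npz')
c1=cv2.resize(a['im'][180:300,300:460],(480,360),interpolation=cv2.INTER_CUBIC)
c2=cv2.resize(b['im'][230:310,300:420],(300,200),interpolation=cv2.INTER_CUBIC)
c3=cv2.resize(a['im'][180:270,140:230],(300,160*1),interpolation=cv2.INTER_CUBIC)
o=np.zeros((360,780,3),np.uint8);o[:,:480]=c1;o[:200,480:]=c2;o[200:,480:]=c3
cv2.imwrite('pics/crop1.png',o[...,::-1])
def box(P,lab):
    (c,s,ang)=cv2.minAreaRect((P[:,:2]*1000).astype(np.float32)); print(lab,len(P),np.round(c,1),np.round(s,1),round(ang,1),'z',np.round(np.percentile(P[:,2],[2,50,98]),3))
for n,z in(('scene',a),('side',b)):
    W=z['W'].reshape(-1,3);C=z['im'].reshape(-1,3).astype(int)
    def reg(x0,x1,y0,y1,z0,z1):
        m=(W[:,0]>x0)&(W[:,0]<x1)&(W[:,1]>y0)&(W[:,1]<y1)&(W[:,2]>z0)&(W[:,2]<z1);return m
    teal=(C[:,2]-C[:,0]>30)
    print(n)
    box(W[reg(.40,.54,0,.14,.012,.11)&~teal],'house');box(W[reg(.40,.54,0,.14,.05,.11)&~teal],'house top');box(W[reg(.61,.76,0,.14,.012,.11)&~teal],'square')
    box(W[reg(.5,.7,.08,.25,.012,.11)&teal],'teal')
    box(W[reg(.4,.7,.27,.45,.02,.14)],'rack forks');box(W[reg(.4,.7,.27,.45,.095,.125)],'rack tips')
    box(W[reg(.4,.7,.25,.45,.006,.03)],'rack base')
    box(W[reg(.32,.44,-.06,.06,.012,.08)],'block')
    m=reg(.3,.75,-.5,-.3,.045,.067);box(W[m],'dowel')
    P=W[m][:,:2]
    best=0;rng=np.random.default_rng(0)
    for _ in range(500):
        p,q=P[rng.choice(len(P),2,0)];d=q-p;L=np.linalg.norm(d)
        if L<.08:continue
        d/=L;r=np.abs((P-p)@[-d[1],d[0]]);k=(r<.007).sum()
        if k>best:best=k;I=r<.009
    Q=P[I];c=Q.mean(0);d=np.linalg.svd(Q-c)[2][0];d*=np.sign(d[0]);t=(Q-c)@d
    for lo in np.arange(t.min(),t.max(),.025):
        k=(t>=lo)&(t<lo+.025);
        if k.sum()>3:print('  t',round(lo*1000),k.sum(),np.round(np.median(Q[k],0),4),'w',round(np.ptp((Q[k]-c)@[-d[1],d[0]])*1000,1))
    print('yaw',np.degrees(np.arctan2(d[1],d[0])),'ends',c+d*t.min(),c+d*t.max())
E
```

```text
scene
house 560 [477.4  99. ] [ 91.1 111.7] 78.7 z [0.015 0.075 0.097]
house top 400 [477.4  99. ] [ 91.1 111.7] 78.7 z [0.052 0.081 0.098]
square 631 [695.9  77.4] [161.4  74.9] 21.0 z [0.014 0.065 0.07 ]
teal 780 [567.9 167. ] [88.3 51. ] 28.5 z [0.014 0.072 0.097]
rack forks 597 [543.5 341. ] [138.1  68.1] 2.8 z [0.023 0.082 0.114]
rack tips 205 [543.1 341. ] [137.3  68.1] 2.8 z [0.096 0.106 0.116]
rack base 1138 [546.2 350.5] [187.7 280.8] 82.8 z [0.007 0.014 0.026]
block 83 [327.3 -15.9] [87.8 21.9] 82.4 z [0.013 0.026 0.035]
dowel 433 [ 555.8 -373.6] [237.4  56.6] 1.1 z [0.05  0.062 0.067]
  t -128 25 [ 0.4485 -0.3625] w 15.5
  t -103 35 [ 0.4775 -0.3638] w 13.6
  t -78 33 [ 0.502  -0.3684] w 16.7
  t -53 33 [ 0.5223 -0.3676] w 15.2
  t -28 30 [ 0.55   -0.3692] w 13.1
  t -3 31 [ 0.5728 -0.3698] w 13.2
  t 22 35 [ 0.5994 -0.37  ] w 15.2
  t 47 41 [ 0.6259 -0.3695] w 15.5
  t 72 36 [ 0.649  -0.3718] w 12.4
  t 97 28 [ 0.6705 -0.3727] w 13.2
yaw -1.7565579303888876 ends [ 0.4367268  -0.36567042] [ 0.67431651 -0.37295666]
side
house 882 [466.6  79.2] [57.7 88.8] 77.1 z [0.013 0.06
[... 278 characters left out ...]
tips 118 [546.2 340.7] [136.   69.5] 3.0 z [0.095 0.105 0.113]
rack base 840 [555.4 363.7] [148.4 270.4] 88.2 z [0.006 0.011 0.026]
block 124 [330.2 -14.6] [86.8 20.9] 88.2 z [0.024 0.029 0.033]
dowel 920 [ 556.2 -370.8] [ 65.6 239.3] 89.7 z [0.048 0.06  0.066]
  t -105 120 [ 0.4474 -0.3768] w 17.3
  t -80 93 [ 0.4723 -0.3782] w 16.5
  t -55 75 [ 0.5007 -0.3755] w 16.8
  t -30 70 [ 0.5242 -0.3746] w 17.0
  t -5 65 [ 0.5494 -0.3751] w 14.2
  t 20 62 [ 0.5736 -0.3758] w 12.3
  t 45 62 [ 0.5991 -0.3757] w 13.3
  t 70 69 [ 0.6255 -0.3773] w 15.0
  t 95 62 [ 0.6488 -0.3771] w 16.4
  t 120 30 [ 0.6684 -0.3768] w 12.2
yaw -0.28331176138639147 ends [ 0.43654222 -0.37507878] [ 0.67587761 -0.37626224]
```

View pics/crop1.png

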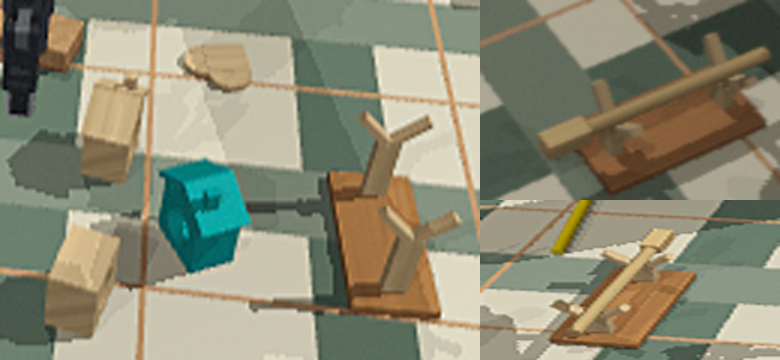

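Picks confirmed: in the crop the wooden house stands at (110,130), with the teal look-alike at (203,210) and the flat-topped square ring at (80,280). The wooden dowel's handle points towards the robot. It spans x 0.437–0.675, which is 237 mm as described, at y ≈ -0.373.

```bash
python3 - <<'E'
from h import *
s=ctrl.state();im,d=get_image('wrist');np.savez('wr0.npz',im=im,W=pts('wrist',d,s))
cv2.imwrite('pics/wr0.png',im[...,::-1])
E
python3 -m jog '{"travel":[[-3.7,-1.66,-0.5],[-3.7,-1.66,-0.5],[-3.7,-1.66,-0.5],[-3.7,-1.66,-0.5],[-3.7,-1.66,0],[-3.7,-1.66,0],[-3.7,-1.66,0],[-3.7,-1.66,0]],"twist":[[0,0,0],[0,0,0],[0,0,0],[0,0,0],[0,0,0],[0,0,0],[0,0,0],[0,0,0]],"claw":[8.5,8.5,8.5,8.5,8.5,8.5,8.5,8.5]}' 40
python3 -m jog '{"travel":[[-3.7,-1.66,0],[-3.7,-1.66,0],[0,0,0],[0,0,0],[0,0,0],[0,0,0],[0,0,0],[0,0,0]],"twist":[[0,0,7],[0,0,0],[0,0,7],[0,0,7],[0,0,7],[0,0,7],[0,0,7],[0,0,7]],"claw":[6,6,6,6,6,6,6,6]}' 40
python3 -m jog '{"travel":[[0,0,0],[0,0,0],[0,0,0],[0,0,0],[0,0,0],[0,0,0],[0,0,0],[0,0,0]],"twist":[[0,0,7],[0,0,7],[0,0,7],[0,0,7],[0,0,7],[0,0,7],[0,0,0],[0,0,0]],"claw":[6,6,6,6,6,6,6,6]}' 40
python3 - <<'E'
from h import *
s=ctrl.state();im,d=get_image('wrist');W=pts('wrist',d,s);np.savez('wr1.npz',im=im,W=W)
print(s['t'],s['q'],s['tool_pos'],np.round(s['tool_rot'],3).tolist(),s['width'])
o=np.hstack([cv2.resize(np.load('wr0.npz')['im'],(400,300)),cv2.resize(im,(400,300))]);cv2.imwrite('pics/w2.png',o[...,::-1])
print('near z', [np.round(W[v,u],3).tolist() for v,u in((210,280),(100,280),(320,280))])
for k in('wr0.npz','wr1.npz'):
  W=np.load(k)['W']; print(np.nanmin(W.reshape(-1,3),0),np.nanmax(W.reshape(-1,3),0))
E
```

```text
t: 1.22
tool_pos: [0.4911, -0.2976, 0.2766]
tool_rot: [[-0.0, 1.0, 0.001], [1.0, 0.0, -0.0], [-0.0, 0.001, -1.0]]
contact_force: [0.4, -0.2, -0.6]
width: 0.0854
finger_force: 0.0
t: 1.88
tool_pos: [0.4545, -0.3678, 0.2763]
tool_rot: [[0.759, 0.651, 0.0], [0.651, -0.759, -0.0], [0.0, 0.0, -1.0]]
contact_force: [0.7, -0.2, -0.7]
width: 0.0598
finger_force: 0.0
t: 2.55
tool_pos: [0.4546, -0.3677, 0.2763]
tool_rot: [[1.0, -0.014, 0.0], [-0.014, -1.0, -0.0], [0.0, 0.0, -1.0]]
contact_force: [-0.8, 0.3, -0.3]
width: 0.0602
finger_force: 0.0
2.55 [-6.82677962e-01  2.72022875e-01  1.70062372e+00  1.45479436e-05
  1.16887788e+00  9.01736121e-01] [ 0.45461106 -0.36770557  0.27633923] [[1.0, -0.014, 0.0], [-0.014, -1.0, -0.0], [0.0, 0.0, -1.0]] 0.06018225664853355
near z [[0.393, -0.37, -0.0], [0.531, -0.371, 0.062], [0.219, -0.368, 0.001]]
[ 0.20011432 -1.22686809 -0.75589638] [1.93372994 0.17206116 0.32664645]
[-0.99135874 -1.73067791 -0.75706984] [0.63579858 0.08896364 0.34676233]
```

View pics/w2.png

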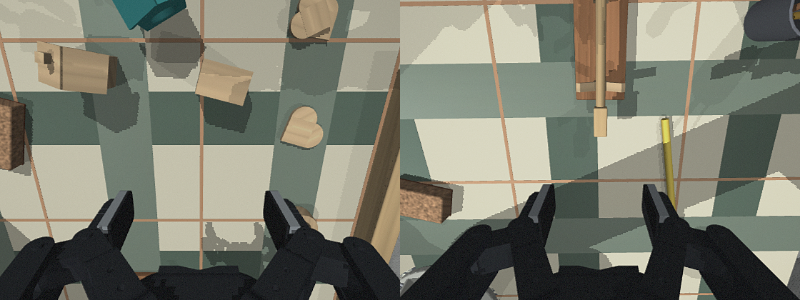

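The left panel shows the wooden house (chimney at (45,55), roof centre (75,68)) and the flat square ring at (222,80). The right panel shows the dowel handle at (600,122) pointing at me, and the yellow stick lying at (665,160).

```bash
python3 - <<'E'
from h import *
def box(P,lab):
    (c,s,ang)=cv2.minAreaRect((P[:,:2]*1000).astype(np.float32)); print(lab,len(P),np.round(c,1),np.round(s,1),round(ang,1),'z',np.round(np.percentile(P[:,2],[2,50,98]),3))
z=np.load('wr1.npz');W=z['W'].reshape(-1,3)
m=(W[:,0]>.42)&(W[:,0]<.65)&(abs(W[:,1]+.372)<.03)&(W[:,2]>.05)
P=W[m];h=P[P[:,0]<.478];box(h,'handle')
r=P[(P[:,0]>.485)&(abs(P[:,1]+.372)<.012)];p=np.polyfit(r[:,0],r[:,1],1);print('rod',p,np.polyval(p,.459),'yaw',np.degrees(np.arctan(p[0])))
z=np.load('wr0.npz');W=z['W'].reshape(-1,3);C=z['im'].reshape(-1,3).astype(int)
wood=(C[:,0]-C[:,2]>25)
m=(W[:,0]>.40)&(W[:,0]<.56)&(W[:,1]>0)&(W[:,1]<.15)&(W[:,2]>.04)&wood
box(W[m],'house');P=W[m]
for lo in(.045,.055,.065,.075,.083):
    k=(P[:,2]>lo)&(P[:,2]<lo+.01);
    if k.sum()>5:box(P[k],f'h{lo}')
m=(W[:,0]>.6)&(W[:,0]<.78)&(W[:,1]>0)&(W[:,1]<.15)&(W[:,2]>.055)&wood
box(W[m],'square')
E
```

```text
handle 15597 [ 457.9 -372. ] [39.7 60. ] 0.1 z [0.066 0.332 0.345]
rod [-0.01409597 -0.36424405] -0.3707140996622648 yaw -0.8075860722171566
house 5623 [496.4  69.1] [ 62.6 159. ] 69.4 z [0.067 0.083 0.097]
h0.065 1405 [465.6  80.6] [49.1 88.8] 79.0 z [0.067 0.071 0.075]
h0.075 1900 [466.6  80.5] [49.1 65.3] 79.0 z [0.075 0.08  0.085]
h0.083 2367 [462.6  81.2] [49.  47.8] 78.7 z [0.083 0.088 0.093]
square 3580 [653.5  49.5] [83.8 95.5] 87.7 z [0.065 0.067 0.068]
```

```bash
python3 -m jog '{"travel":[[0.4,0.3,3],[0,0,3],[0,0,3],[0,0,3],[0,0,3],[0,0,3],[0,0,2],[0,0,1]],"twist":[[0,0,0],[0,0,0],[0,0,0],[0,0,0],[0,0,0],[0,0,0],[0,0,0],[0,0,0]],"claw":[6,6,6,6,6,6,6,6]}' 40
python3 -m jog '{"travel":[[0,0,0.5],[0,0,0],[0,0,0],[0,0,0],[0,0,0],[0,0,0],[0,0,0],[0,0,0]],"twist":[[0,0,0],[0,0,0],[0,0,0],[0,0,0],[0,0,0],[0,0,0],[0,0,0],[0,0,0]],"claw":[6,6,1.5,1.5,1.5,1.5,1.5,1.5]}' 60
```

```text
t: 3.27
tool_pos: [0.4573, -0.3697, 0.0634]
tool_rot: [[1.0, -0.014, -0.003], [-0.014, -1.0, 0.002], [-0.003, -0.002, -1.0]]
contact_force: [-0.2, 0.4, 0.0]
width: 0.0599
finger_force: 0.0
t: 3.93
tool_pos: [0.4592, -0.371, 0.0623]
tool_rot: [[1.0, -0.017, 0.001], [-0.017, -1.0, -0.001], [0.001, 0.001, -1.0]]
contact_force: [-0.3, 2.0, 7.2]
width: 0.0191
finger_force: 62.0
```

```bash
python3 -m jog '{"travel":[[0,0,-1],[0,0,-2],[0,0,-2.5],[0,0,-2.5],[0,0,-2.5],[0,0,-2.5],[0,0,-2],[0,0,-1]],"twist":[[0,0,0],[0,0,0],[0,0,0],[0,0,0],[0,0,0],[0,0,0],[0,0,0],[0,0,0]],"claw":[1.5,1.5,1.5,1.5,1.5,1.5,1.5,1.5]}' 60
python3 -m jog '{"travel":[[-0.6,-2.3,0],[-0.7,-2.7,0],[-0.7,-2.7,0],[-0.7,-2.7,0],[-0.7,-2.7,0],[-0.7,-2.7,0],[-0.7,-2.7,0],[0,0,0]],"twist":[[0,0,0],[0,0,0],[0,0,0],[0,0,0],[0,0,0],[0,0,0],[0,0,0],[0,0,-5]],"claw":[1.5,1.5,1.5,1.5,1.5,1.5,1.5,1.5]}' 60
python3 -m jog '{"travel":[[0,0,0],[0,0,0],[0,0,0],[0,0,0],[0,0,0],[0,0,0],[0,0,0],[0,0,0]],"twist":[[0,0,-6],[0,0,-6],[0,0,-6],[0,0,-6],[0,0,-6],[0,0,-6],[0,0,-6],[0,0,-6]],"claw":[1.5,1.5,1.5,1.5,1.5,1.5,1.5,1.5]}' 60
python3 -m jog '{"travel":[[0,0,0],[0,0,0],[0,0,0],[0,0,0],[0,0,0],[0,0,0],[0,0,0],[0,0,0]],"twist":[[0,0,-6],[0,0,-6],[0,0,-6],[0,0,-6],[0,0,-3],[0,0,0],[0,0,0],[0,0,0]],"claw":[1.5,1.5,1.5,1.5,1.5,1.5,1.5,1.5]}' 60
python3 - <<'E'
from h import *
s=ctrl.state();R=np.array(s['tool_rot']);p=np.array(s['tool_pos']);print(s['q'],s['width'])
im,d=get_image('wrist');W=pts('wrist',d,s);np.savez('wr2.npz',im=im,W=W)
cv2.imwrite('pics/w3.png',im[...,::-1])
L=(W-p)@R; # tool coords
m=(np.abs(L[...,2])<.05)&(L[...,0]>.03)&(L[...,0]<.25)&(np.abs(L[...,1])<.04)
Q=L[m]
for x in np.arange(.03,.25,.02):
    k=(Q[:,0]>x)&(Q[:,0]<x+.02)
    if k.sum()>3: print(round(x,2),k.sum(),np.round(np.median(Q[k],0),4),np.round(Q[k].min(0),4),np.round(Q[k].max(0),4))
C=im.astype(int)
wood=(C[...,0]-C[...,2]>25)
V=W[wood&(W[...,2]>.066)&(W[...,2]<.075)&(np.abs(W[...,0]-.466)<.07)&(np.abs(W[...,1]-.08)<.07)]
if len(V): print(cv2.minAreaRect((V[:,:2]*1000).astype(np.float32)))
E
```

```text
t: 4.6
tool_pos: [0.4593, -0.3715, 0.2248]
tool_rot: [[1.0, -0.017, 0.003], [-0.017, -1.0, -0.003], [0.003, 0.003, -1.0]]
contact_force: [0.9, -0.1, -0.9]
width: 0.0191
finger_force: 61.0
t: 5.27
tool_pos: [0.4114, -0.1812, 0.2207]
tool_rot: [[0.998, 0.069, -0.003], [0.069, -0.998, 0.002], [-0.003, -0.002, -1.0]]
contact_force: [0.9, -1.4, -0.8]
width: 0.0192
finger_force: 61.0
t: 5.93
tool_pos: [0.4134, -0.1849, 0.2211]
tool_rot: [[0.612, 0.791, -0.001], [0.791, -0.612, 0.0], [-0.0, -0.001, -1.0]]
contact_force: [0.1, 0.5, -0.5]
width: 0.0189
finger_force: 61.0
t: 6.6
tool_pos: [0.4136, -0.1849, 0.2212]
tool_rot: [[0.193, 0.981, -0.0], [0.981, -0.193, 0.0], [0.0, -0.0, -1.0]]
contact_force: [-0.1, 0.7, -0.0]
width: 0.0187
finger_force: 61.1
[-4.23665577e-01  1.25032561e-01  2.02293859e+00 -6.11833686e-05
  9.93853139e-01 -2.29633211e-01] 0.018740208313907512
0.03 1571 [0.0404 0.0002 0.001 ] [ 0.03   -0.0069 -0.0016] [0.05   0.0071 0.0076]
0.05 1854 [0.0604 0.0002 0.001 ] [ 0.05  -0.007 -0.002] [0.07   0.0071 0.0079]
0.07 2185 [ 0.0805 -0.0002  0.001 ] [ 0.07   -0.0072 -0.0022] [0.0899 0.0069 0.0081]
0.09 2622 [ 1.004e-01 -1.000e-04  8.000e-04] [ 0.09   -0.0073 -0.0021] [0.11   0.0067 0.0082]
0.11 370 [ 0.1113 -0.0004  0.0012] [ 0.11   -0.0074 -0.0018] [0.1135 0.0067 0.0079]
```

View pics/w3.png

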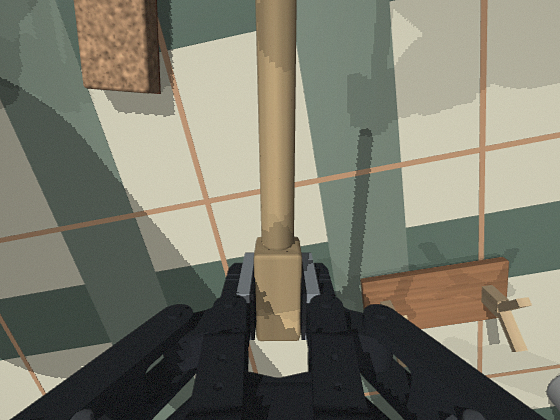

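The picture shows the rod held straight along tool x in the gripper. The cork block is at upper left (118,45), to be checked for clearance.

```bash
python3 - <<'E'
from h import *
z=np.load('wr2.npz');W=z['W'];V=W[(W[...,2]>.015)&(W[...,2]<.08)&(W[...,1]>-.12)&(W[...,1]<.1)&(W[...,0]<.5)&(W[...,0]>.25)]
print(len(V),V.min(0),V.max(0))
a=np.load('side0.npz');W=a['W'];V=W[(W[...,2]>.015)&(W[...,2]<.08)&(W[...,1]>-.12)&(W[...,1]<.1)&(W[...,0]<.42)&(W[...,0]>.2)]
print(len(V),V.min(0),V.max(0))
E
```

```text
6719 [ 0.25816643 -0.08010777  0.01504939] [0.33534589 0.00118235 0.03329911]
816 [ 0.25844897 -0.082734    0.01514635] [0.4199002  0.06412927 0.06432404]
```

```bash
python3 -m jog '{"travel":[[0,0,2],[0,0,2.5],[0,0,2.5],[0,0,2.5],[0,0,2.5],[0,0,2.5],[0,0,2],[0,0,1]],"twist":[[0,0,0],[0,0,0],[0,0,0],[0,0,0],[0,0,0],[0,0,0],[0,0,0],[0,0,0]],"claw":[1.5,1.5,1.5,1.5,1.5,1.5,1.5,1.5]}' 60
python3 -m jog '{"travel":[[0,0,0.5],[0,0,0],[0,0,0],[0,0,0],[0,0,0],[0,0,0],[0,0,0],[0,0,0]],"twist":[[0,0,0],[0,0,0],[0,0,0],[0,0,0],[0,0,0],[0,0,0],[0,0,0],[0,0,0]],"claw":[1.5,1.5,1.5,1.5,1.5,1.5,1.5,1.5]}' 60
python3 - <<'E'
from h import *
def tool(n):
    im,d=get_image(n);W=pts(n,d);np.savez(n+'1.npz',im=im,W=W);return im
a=tool('side');b=tool('scene')
o=np.hstack([cv2.resize(a[120:320,180:380],(400,400),interpolation=cv2.INTER_CUBIC),cv2.resize(b[150:300,230:380],(400,400),interpolation=cv2.INTER_CUBIC)]);cv2.imwrite('pics/s4.png',o[...,::-1])
W=np.load('side1.npz')['W'];C=a.astype(int)
P=W[(C[...,0]-C[...,2]>25)&(np.abs(W[...,2]-.036)<.012)&(W[...,0]>.40)&(W[...,0]<.48)&(W[...,1]<.04)&(W[...,1]>-.16)]
for y in np.arange(-.16,.04,.02):
    k=(P[:,1]>y)&(P[:,1]<y+.02)
    if k.sum()>3:print(np.round(np.median(P[k],0),4),k.sum())
# house front face in side view
V=W[(C[...,0]-C[...,2]>15)&(W[...,2]>.012)&(W[...,2]<.06)&(W[...,0]>.42)&(W[...,0]<.52)&(W[...,1]>.04)&(W[...,1]<.12)]
print(cv2.minAreaRect((V[:,:2]*1000).astype(np.float32)))
E
```

```text
t: 7.32
tool_pos: [0.4127, -0.1845, 0.0442]
tool_rot: [[0.192, 0.981, -0.003], [0.981, -0.192, 0.001], [0.001, -0.003, -1.0]]
contact_force: [0.6, 0.0, -0.8]
width: 0.0187
finger_force: 61.1
t: 7.98
tool_pos: [0.414, -0.1851, 0.0417]
tool_rot: [[0.191, 0.982, 0.001], [0.982, -0.191, -0.0], [-0.0, 0.001, -1.0]]
contact_force: [-0.6, 0.2, -0.2]
width: 0.0193
finger_force: 61.1
[ 0.4364 -0.0455  0.0381] 12
[ 0.4428 -0.0278  0.0385] 20
[ 0.4457 -0.0107  0.0394] 25
[0.4491 0.0111 0.0389] 28
[0.4537 0.0228 0.0381] 5
((459.673828125, 77.60147094726562), (46.48693084716797, 55.762901306152344), 78.25322723388672)
```

View pics/s4.png

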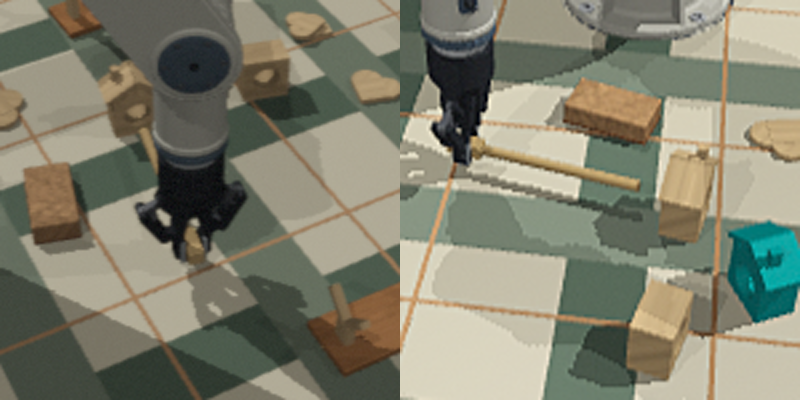

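The dowel tip (image right, (640,185)) points straight at the wooden house bore at (685,195). The rod line extrapolated to the house passes within 1 mm of its measured centre, and the cork block is clear.

```bash
python3 -m jog '{"travel":[[0.5,0,0.1],[1,0,0.1],[1,0,0],[1,0,0],[1,0,0],[1,0,0],[1,0,0],[1,0,0]],"twist":[[0,0,0],[0,0,0],[0,0,0],[0,0,0],[0,0,0],[0,0,0],[0,0,0],[0,0,0]],"claw":[1.5,1.5,1.5,1.5,1.5,1.5,1.5,1.5]}' 60
```

```text
t: 8.75
tool_pos: [0.4283, -0.1101, 0.0393]
tool_rot: [[0.19, 0.982, -0.0], [0.982, -0.19, 0.0], [0.0, -0.0, -1.0]]
contact_force: [0.5, -0.9, 0.6]
width: 0.0193
finger_force: 61.1
```

```bash
python3 -m jog '{"travel":[[1,0,0],[1,0,0],[1,0,0],[1,0,0],[1,0,0],[1,0,0],[1,0,0],[0.8,0,0]],"twist":[[0,0,0],[0,0,0],[0,0,0],[0,0,0],[0,0,0],[0,0,0],[0,0,0],[0,0,0]],"claw":[1.5,1.5,1.5,1.5,1.5,1.5,1.5,1.5]}' 60
python3 - <<'E'
from h import *
for n in('side','scene'):
    im,d=get_image(n);W=pts(n,d);C=im.astype(int)
    if n=='scene':
        cv2.imwrite('pics/c5.png',cv2.resize(im[150:300,260:410],(500,500),interpolation=cv2.INTER_CUBIC)[...,::-1])
    V=W[(C[...,0]-C[...,2]>15)&(W[...,2]>.064)&(W[...,2]<.1)&(W[...,0]>.41)&(W[...,0]<.53)&(W[...,1]>.04)&(W[...,1]<.14)]
    print(len(V), cv2.minAreaRect((V[:,:2]*1000).astype(np.float32)) if len(V)>5 else 0)
E
```

```text
t: 9.42
tool_pos: [0.4432, -0.0337, 0.0393]
tool_rot: [[0.191, 0.982, -0.0], [0.982, -0.191, 0.0], [0.0, -0.0, -1.0]]
contact_force: [0.4, -0.8, -0.2]
width: 0.0192
finger_force: 61.1
177 ((438.28680419921875, 86.22555541992188), (54.0909309387207, 32.23822784423828), 73.28845977783203)
369 ((463.43060302734375, 80.01506805419922), (49.691078186035156, 92.57732391357422), 79.62334442138672)
```

View pics/c5.png

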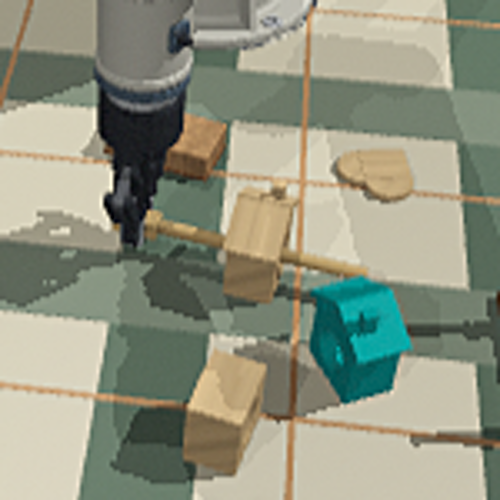

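The rod is clearly through the wooden house, with the tip emerging at (365,272), and the ring hasn't moved. Next I lift gently with a firmer grip.

```bash
python3 -m jog '{"travel":[[0,0,0],[0,0,-0.3],[0,0,-0.6],[0,0,-1],[0,0,-1.5],[0,0,-2],[0,0,-2],[0,0,-2]],"twist":[[0,0,0],[0,0,0],[0,0,0],[0,0,0],[0,0,0],[0,0,0],[0,0,0],[0,0,0]],"claw":[1.5,1.5,1.5,1.5,1.5,1.5,1.5,1.5]}' 110
python3 -m jog '{"travel":[[0,0,-2],[0,0,-2],[0,0,-2],[0,0,-1.5],[0,0,-1],[0,0,-0.5],[0,0,0],[0,0,0]],"twist":[[0,0,0],[0,0,0],[0,0,0],[0,0,0],[0,0,0],[0,0,0],[0,0,0],[0,0,0]],"claw":[1.5,1.5,1.5,1.5,1.5,1.5,1.5,1.5]}' 110
python3 - <<'E'
from h import *
s=ctrl.state();R=np.array(s['tool_rot']);p=np.array(s['tool_pos']);print(s['q'],s['width'])
im,d=get_image('wrist');L=(pts('wrist',d,s)-p)@R
Q=L[(np.abs(L[...,2])<.05)&(L[...,0]>.03)&(L[...,0]<.25)&(np.abs(L[...,1])<.02)]
for x in np.arange(.03,.25,.02):
    k=(Q[:,0]>x)&(Q[:,0]<x+.02)
    if k.sum()>3: print(round(x,2),k.sum(),np.round(np.median(Q[k],0),4),np.round(Q[k].min(0),4))
H=L[(L[...,0]>.05)&(L[...,0]<.25)&(np.abs(L[...,1])<.06)&(L[...,2]<-.012)&(L[...,2]>-.08)]
if len(H):print('house roof tool',len(H),np.percentile(H,[1,99],axis=0).round(3).tolist())
n='scene';im,d=get_image(n);cv2.imwrite('pics/sc6.png',im[...,::-1])
E
```

```text
t: 10.18
tool_pos: [0.4427, -0.0351, 0.135]
tool_rot: [[0.191, 0.982, 0.0], [0.982, -0.191, -0.0], [-0.0, 0.0, -1.0]]
contact_force: [0.9, 0.5, -1.0]
width: 0.0183
finger_force: 107.6
t: 10.85
tool_pos: [0.4426, -0.0349, 0.223]
tool_rot: [[0.191, 0.982, -0.0], [0.982, -0.191, 0.0], [-0.0, -0.0, -1.0]]
contact_force: [0.1, 0.3, -1.3]
width: 0.0183
finger_force: 107.6
[-8.19313499e-02  1.08062568e-01  2.03820079e+00 -2.60634287e-05
  9.95660245e-01  1.10245360e-01] 0.018303919074125433
0.03 1570 [0.0405 0.0002 0.0012] [ 0.03   -0.0069 -0.0013]
0.05 1850 [0.0604 0.0002 0.0012] [ 0.05   -0.007  -0.0016]
0.07 2181 [ 0.0805 -0.0002  0.0013] [ 0.07   -0.0072 -0.0021]
0.09 10444 [ 0.0976  0.     -0.034 ] [ 0.09   -0.02   -0.0422]
house roof tool 16952 [[0.093, -0.041, -0.041], [0.107, 0.043, -0.013]]
```

```bash
python3 -m jog '{"travel":[[0,0,0],[0,0,0],[0,0,0],[0,0,0],[0,0,0],[0,0,0],[0,0,0],[0,0,0]],"twist":[[0,0,1],[0,0,2],[0,0,4],[0,0,6],[0,0,6],[0,0,6],[0,0,6],[0,0,6]],"claw":[1.5,1.5,1.5,1.5,1.5,1.5,1.5,1.5]}' 110
python3 -m jog '{"travel":[[0,0,0],[0,0,0],[0,0,0],[0,0,0],[0,0,0],[0,0,0],[0,0,0],[0,0,0]],"twist":[[0,0,6],[0,0,6],[0,0,6],[0,0,6],[0,0,6],[0,0,4],[0,0,3],[0,0,2]],"claw":[1.5,1.5,1.5,1.5,1.5,1.5,1.5,1.5]}' 110
python3 -m jog '{"travel":[[0,-0.5,0],[0,-1,0],[0,-1.5,0],[0,-2,0],[0,-2.5,0],[0.1,-2.5,0],[0.1,-2.5,0],[0.1,-2.5,0]],"twist":[[0,0,0],[0,0,0],[0,0,0],[0,0,0],[0,0,0],[0,0,0],[0,0,0],[0,0,0]],"claw":[1.5,1.5,1.5,1.5,1.5,1.5,1.5,1.5]}' 110
python3 -m jog '{"travel":[[0.1,-2.5,0],[0.1,-2.5,0],[0.1,-2.5,0],[0,-2.5,0],[0,-2.5,0],[0,-2.5,0],[0,-2,0],[0,-1.5,0]],"twist":[[0,0,0],[0,0,0],[0,0,0],[0,0,0],[0,0,0],[0,0,0],[0,0,0],[0,0,0]],"claw":[1.5,1.5,1.5,1.5,1.5,1.5,1.5,1.5]}' 110
python3 -m jog '{"travel":[[0,-1.2,0],[0,-0.9,0],[0,-0.6,0],[0,-0.4,0],[0,-0.2,0],[0,-0.2,0],[0,0,0],[0,0,0]],"twist":[[0,0,0],[0,0,0],[0,0,0],[0,0,0],[0,0,0],[0,0,0],[0,0,0],[0,0,0]],"claw":[1.5,1.5,1.5,1.5,1.5,1.5,1.5,1.5]}' 110
python3 - <<'E'
from h import *
s=ctrl.state();R=np.array(s['tool_rot']);p=np.array(s['tool_pos']);print(s['q'],s['width'])
im,d=get_image('wrist');W=pts('wrist',d,s);L=(W-p)@R
cv2.imwrite('pics/w7.png',im[...,::-1])
H=L[(L[...,0]>.05)&(L[...,0]<.25)&(np.abs(L[...,1])<.06)&(L[...,2]<-.012)&(L[...,2]>-.08)]
if len(H):print('roof',len(H),np.percentile(H,[1,99],axis=0).round(3).tolist())
for n in('scene','side'):
    im,d=get_image(n);W=pts(n,d);cv2.imwrite(f'pics/{n}7.png',im[...,::-1])
    W=W.reshape(-1,3)
    for lo,hi in((.42,.53),(.55,.66)):
        V=W[(W[:,2]>.098)&(W[:,2]<.118)&(W[:,0]>lo)&(W[:,0]<hi)&(W[:,1]>.29)&(W[:,1]<.40)]
        if len(V):
            a=V[V[:,1]<.34];b=V[V[:,1]>=.345]
            print(n,len(V),V.min(0).round(3),V.max(0).round(3),[q.mean(0).round(4).tolist() for q in(a,b) if len(q)])
    D=W[(W[:,2]>.205)&(W[:,2]<.235)&(W[:,0]>.45)&(W[:,0]<.66)&(W[:,1]>.32)&(W[:,1]<.365)]
    for x in np.arange(.45,.66,.03):
        k=(D[:,0]>x)&(D[:,0]<x+.03)
        if k.sum()>3:print('  rod',np.median(D[k],0).round(4),k.sum())
E
```

```text
t: 11.62
tool_pos: [0.4426, -0.0347, 0.2225]
tool_rot: [[0.747, 0.665, -0.002], [0.665, -0.747, 0.0], [-0.001, -0.001, -1.0]]
contact_force: [0.5, -0.3, -1.3]
width: 0.0182
finger_force: 107.6
t: 12.28
tool_pos: [0.4426, -0.0347, 0.2225]
tool_rot: [[0.999, 0.048, -0.002], [0.048, -0.999, 0.0], [-0.002, -0.0, -1.0]]
contact_force: [0.3, -0.1, -1.0]
width: 0.0181
finger_force: 107.8
t: 12.95
tool_pos: [0.4375, 0.1171, 0.223]
tool_rot: [[0.999, 0.053, -0.001], [0.053, -0.999, 0.0], [-0.001, -0.0, -1.0]]
contact_force: [0.3, -0.2, -1.3]
width: 0.0181
finger_force: 107.8
t: 13.62
tool_pos: [0.4305, 0.3025, 0.2229]
tool_rot: [[0.999, 0.054, -0.001], [0.054, -0.999, 0.0], [-0.001, -0.0, -1.0]]
contact_force: [-0.5, 0.7, -1.1]
width: 0.0183
finger_force: 107.9
t: 14.28
tool_pos: [0.4297, 0.3346, 0.2233]
tool_rot: [[0.999, 0.052, 0.0], [0.052, -0.999, -0.0], [-0.0, 0.0, -1.0]]
contact_force: [0.3, 0.4, -0.4]
width: 0.0185
finger_force: 107.9
[ 6.58910384e-01  2.64435601e-01  1.83883338e+00 -1.26804042e-04
  1.03840320e+00  2.17787116e+00] 0.018530719523268586
roof 6382 [[0.096, -0.018, -0.025], [0.109, 0.018, -0.012]]
scene 25 [0.478 0.305 0.102] [0.493 0.322 0.114] [[0.4865, 0.312, 0.1091]]
scene 95 [0.595 0.309 0.098] [0.613 0.378 0.116] [[0.6069, 0.3198, 0.1076], [0.6038, 0.366, 0.1067]]
  rod [0.4613 0.3327 0.2226] 53
  rod [0.4868 0.3347 0.2221] 22
  rod [0.5252 0.3611 0.2345] 7
  rod [0.5675 0.3412 0.2265] 97
  rod [0.5805 0.3393 0.223 ] 70
  rod [0.6155 0.342  0.2221] 57
  rod [0.6409 0.3438 0.2205] 43
side 47 [0.479 0.303 0.098] [0.494 0.368 0.115] [[0.4866, 0.3099, 0.1072], [0.4849, 0.3602, 0.1063]]
side 52 [0.598 0.308 0.098] [0.616 0.378 0.116] [[0.6067, 0.3171, 0.106], [0.6043, 0.3663, 0.1049]]
  rod [0.4667 0.3312 0.2179] 48
  rod [0.4943 0.3335 0.2183] 51
  rod [0.5262 0.3338 0.2216] 79
  rod [0.5545 0.3218 0.2288] 37
  rod [0.5866 0.3374 0.22  ] 36
  rod [0.6152 0.3405 0.2185] 49
  rod [0.6368 0.3416 0.2178] 21
```

View pics/scene7.png

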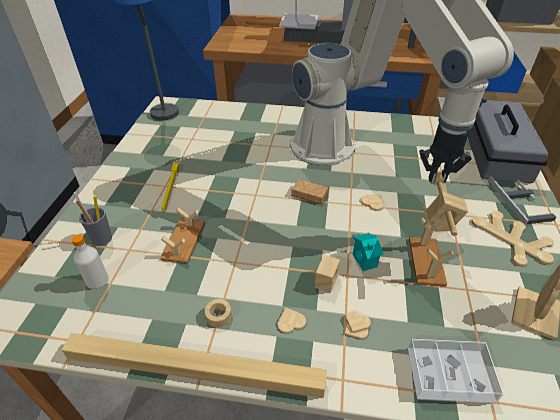

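The ring hangs on the dowel over the rack, around (445,208). By the same cameras, the fork centres (0.486,0.335) and (0.605,0.342) match the rod line within 2 mm. The ring appears rolled about the rod, so I lower slowly.

```bash
python3 -m jog '{"travel":[[0,0,0.5],[0,0,1],[0,0,1],[0,0,1],[0,0,1],[0,0,1],[0,0,1],[0,0,0.5]],"twist":[[0,0,0],[0,0,0],[0,0,0],[0,0,0],[0,0,0],[0,0,0],[0,0,0],[0,0,0]],"claw":[1.5,1.5,1.5,1.5,1.5,1.5,1.5,1.5]}' 110
python3 - <<'E'
from h import *
o=[]
for n in('wrist','side'):
    im,d=get_image(n);o.append(cv2.resize(im if n=='wrist' else im[40:190,140:340],(400,300),interpolation=cv2.INTER_CUBIC))
cv2.imwrite('pics/ww8.png',np.hstack(o)[...,::-1])
E
```

```text
t: 15.1
tool_pos: [0.429, 0.3346, 0.1514]
tool_rot: [[0.999, 0.052, -0.002], [0.052, -0.999, -0.001], [-0.002, 0.001, -1.0]]
contact_force: [-0.4, 0.7, -2.4]
width: 0.0184
finger_force: 107.9
```

View pics/ww8.png

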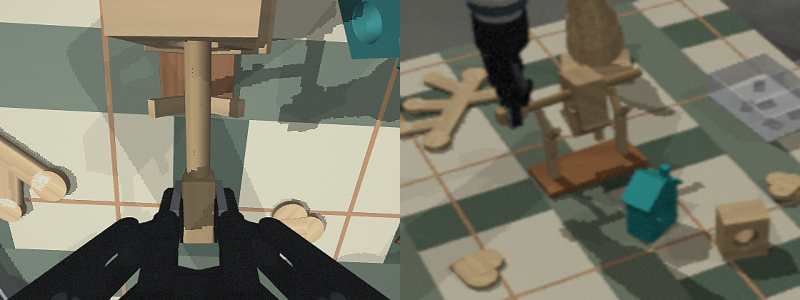

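The house has rolled roof-down and hangs between the forks. The rod is centred over the near fork in the wrist view (rod at column 197, fork 148–244). I lower it into the Vs.

```bash
python3 -m jog '{"travel":[[0,0,0.5],[0,0,0.8],[0,0,0.8],[0,0,0.8],[0,0,0.8],[0,0,0.5],[0,0,0.3],[0,0,0.2]],"twist":[[0,0,0],[0,0,0],[0,0,0],[0,0,0],[0,0,0],[0,0,0],[0,0,0],[0,0,0]],"claw":[1.5,1.5,1.5,1.5,1.5,1.5,1.5,1.5]}' 110
python3 -m jog '{"travel":[[0,0,0.1],[0,0,0.1],[0,0,0.1],[0,0,0],[0,0,0],[0,0,0],[0,0,0],[0,0,0]],"twist":[[0,0,0],[0,0,0],[0,0,0],[0,0,0],[0,0,0],[0,0,0],[0,0,0],[0,0,0]],"claw":[1.5,1.5,1.5,1.5,1.5,1.5,1.5,1.5]}' 110
```

```text
t: 15.87
tool_pos: [0.4295, 0.3349, 0.1057]
tool_rot: [[0.999, 0.052, -0.001], [0.052, -0.999, -0.0], [-0.001, 0.0, -1.0]]
contact_force: [-1.2, 0.4, -1.6]
width: 0.0178
finger_force: 107.9
t: 16.53
tool_pos: [0.4297, 0.3352, 0.1034]
tool_rot: [[0.999, 0.052, 0.0], [0.052, -0.999, 0.0], [0.0, -0.0, -1.0]]
contact_force: [0.1, 0.4, -0.2]
width: 0.0183
finger_force: 108.0
```

```bash
python3 -m jog '{"travel":[[0,0,0.1],[0,0,0.1],[0,0,0.05],[0,0,0],[0,0,0],[0,0,0],[0,0,0],[0,0,0]],"twist":[[0,0,0],[0,0,0],[0,0,0],[0,0,0],[0,0,0],[0,0,0],[0,0,0],[0,0,0]],"claw":[1.5,1.5,1.5,1.5,1.5,1.5,1.5,1.5]}' 110
```

```text
t: 17.2
tool_pos: [0.43, 0.3357, 0.1019]
tool_rot: [[0.999, 0.052, 0.001], [0.052, -0.999, 0.001], [0.001, -0.001, -1.0]]
contact_force: [-4.3, 0.6, 11.9]
width: 0.018
finger_force: 109.7
```

Contact of 12 N upward shows the rod is seated, so I open and retreat.

```bash
python3 -m jog '{"travel":[[0,0,-0.1],[0,0,0],[0,0,0],[0,0,0],[0,0,0],[0,0,0],[0,0,0],[0,0,0]],"twist":[[0,0,0],[0,0,0],[0,0,0],[0,0,0],[0,0,0],[0,0,0],[0,0,0],[0,0,0]],"claw":[1.7,2.2,2.6,3.2,4,5,6,6]}' 20
python3 -m jog '{"travel":[[0,0,-0.5],[0,0,-1.5],[0,0,-2.5],[0,0,-3],[0,0,-3],[0,0,-3],[0,0,-2],[0,0,-1]],"twist":[[0,0,0],[0,0,0],[0,0,0],[0,0,0],[0,0,0],[0,0,0],[0,0,0],[0,0,0]],"claw":[6,6,6,6,6,6,6,6]}' 20
python3 - <<'E'
from h import *
o=[]
for i,n in enumerate(('wrist','side','scene')):
    s=ctrl.state();im,d=get_image(n);W=pts(n,d,s)
    o.append(cv2.resize(im if n=='wrist' else (im[40:190,140:340] if n=='side' else im[150:300,350:550]),(400,300),interpolation=cv2.INTER_CUBIC))
    W=W.reshape(-1,3)
    D=W[(W[:,2]>.093)&(W[:,2]<.108)&(W[:,0]>.40)&(W[:,0]<.66)&(abs(W[:,1]-.337)<.016)]
    print(n,D[:,0].min(),D[:,0].max())
    for x in np.arange(.40,.66,.03):
        k=(D[:,0]>x)&(D[:,0]<x+.03)
        if k.sum()>3:print('  rod',np.median(D[k],0).round(4),k.sum())
    V=W[(W[:,2]>.112)&(W[:,2]<.13)&(W[:,0]>.48)&(W[:,0]<.62)&(abs(W[:,1]-.337)<.06)]
    if len(V):print('ring top',len(V),V.min(0).round(3),V.max(0).round(3))
cv2.imwrite('pics/f9.png',np.vstack([np.hstack(o[:2]),np.hstack([o[2],o[2]*0])])[...,::-1])
E
```

```text
t: 17.87
tool_pos: [0.4296, 0.3349, 0.1016]
tool_rot: [[0.999, 0.052, -0.0], [0.052, -0.999, -0.0], [-0.0, 0.0, -1.0]]
contact_force: [0.1, -0.1, 0.1]
width: 0.0602
finger_force: 0.0
t: 18.53
tool_pos: [0.4305, 0.3357, 0.2703]
tool_rot: [[0.999, 0.052, 0.004], [0.052, -0.999, 0.003], [0.004, -0.003, -1.0]]
contact_force: [0.9, 0.0, -0.5]
width: 0.0597
finger_force: 0.0
wrist 0.40879785638760363 0.5842141767767479
  rod [0.4199 0.3356 0.1055] 464
  rod [0.4447 0.3368 0.1053] 682
  rod [0.4806 0.3378 0.1007] 782
  rod [0.5041 0.3397 0.1014] 627
  rod [0.5236 0.3406 0.1016] 148
  rod [0.5773 0.3442 0.1015] 143
  rod [0.5817 0.3437 0.101 ] 91
ring top 4620 [0.48  0.308 0.112] [0.571 0.38  0.124]
side 0.4085952561462562 0.6455631840834475
  rod [0.4192 0.3304 0.1023] 49
  rod [0.4429 0.3298 0.102 ] 59
  rod [0.4772 0.336  0.0972] 45
  rod [0.5067 0.3353 0.099 ] 38
  rod [0.5276 0.3349 0.0993] 19
  rod [0.5989 0.3396 0.0984] 35
  rod [0.6266 0.342  0.0995] 29
  rod [0.6421 0.3432 0.0984] 5
ring top 142 [0.485 0.302 0.112] [0.609 0.373 0.123]
scene 0.40824800141791195 0.6448909045215405
  rod [0.4177 0.3305 0.1059] 34
  rod [0.4474 0.3336 0.1044] 55
  rod [0.4786 0.3364 0.1005] 61
  rod [0.4962 0.3371 0.1013] 23
  rod [0.5696 0.3373 0.1021] 47
  rod [0.5988 0.3403 0.1014] 62
  rod [0.6229 0.3416 0.102 ] 60
  rod [0.6424 0.3449 0.1   ] 18
ring top 336 [0.48  0.305 0.112] [0.612 0.378 0.126]
```

View pics/f9.png

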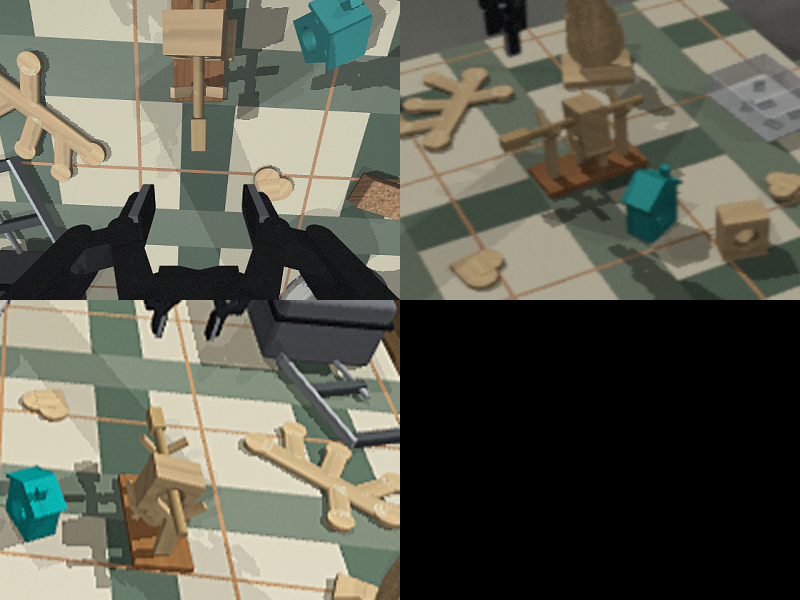

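The dowel lies level in both forks (rod top ≈ 0.1015) with the ring hanging between them, and the gripper is clear. I let any swing die out, then hand in.

```bash
for i in 1 2 3 4; do python3 -m jog '{"travel":[[0,0,0],[0,0,0],[0,0,0],[0,0,0],[0,0,0],[0,0,0],[0,0,0],[0,0,0]],"twist":[[0,0,0],[0,0,0],[0,0,0],[0,0,0],[0,0,0],[0,0,0],[0,0,0],[0,0,0]],"claw":[6,6,6,6,6,6,6,6]}' 20 | head -1; done
python3 - <<'E'
from h import *
a,_=get_image('side');get_image('wrist');get_image('wrist');get_image('wrist');get_image('wrist');b,_=get_image('side')
print('diff',np.abs(a[60:140,180:280].astype(int)-b[60:140,180:280]).mean(), np.abs(a[200:400].astype(int)-b[200:400]).mean())
print(ctrl.sign_off())
E
```

```text
t: 19.35
t: 20.02
t: 20.68
t: 21.35
diff 1.344 1.2030148809523808
the job is handed in; nothing more can be done
None
```

The dowel lies across both forks of the rack with the house-shaped ring hanging (roof down) between them and the gripper clear; I handed in at about 22 s, and sign-off returned no verdict.

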